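# Open the child-resistant reagent jug

## Task

Open the white reagent jug: push its blue safety cap down hard and, keeping it down, turn it anticlockwise (seen from above) until it comes up against its stop, without forcing it; then lift the cap off and set it down gently, upright, in the white tray and let go. Leave the vial in the tray and the glassware on the bench undisturbed.

Things in the scene. Friction and masses are not known exactly. Their poses are not given: they have to be found in the camera images.
- jug: White plastic reagent jug, 92 mm across, orange diamond on its front, held in a grey retainer (130 mm square, 42 mm high) screwed to the bench: it cannot turn, slide or lift. Origin at the centre of the retainer's underside on the bench, z up. Shoulder 124 to 132 mm above the bench. Its x axis is the bar's direction at the start.
- jug_seat (a point): Point on the jug's axis, 140 mm above the bench, where the centre of the cap's rim sits while the cap is on; axes as the jug's. A spring under the cap pushes it up. Pressed down it resists with 8 N at once and 2 N more per mm; its lugs clear the locking notches after about 3.2 mm (14.5 N) and it bottoms hard at 5 mm (18 N).
- cap: Blue push-and-turn safety cap, loose, about 70 g: ribbed skirt 63 mm across, 24 mm high, flat top deck; on the deck a straight grip bar 16 mm wide (y), 52 mm long (x), from 24 to 50 mm above the rim, white mark on its +x end. Origin at the centre of the rim (underside), z up. At the start the bar lies along the jug's x axis; turned without pushing it catches after 2 to 46 degrees.
- cap_grip (a point): Middle of the grip bar, 40 mm above the rim, axes as the cap's. Kept down, the cap turns anticlockwise to a solid stop, anywhere from 40 to 85 degrees from the start: unseen, it must be felt (until then the moment is under 0.2 N m). Only lightly against the stop or within 4 degrees before it can the cap rise; there it lifts straight off (13 mm).
- cap_deck (a point): Centre of the cap's flat top deck, 24 mm above the rim, under the bar; axes as the cap's. The jug's neck is damaged if the contact force between cap and jug ever passes 70 N: pushing, twisting against a stop and pulling together.
- tray: White open tray, 240 mm (x) by 180 mm (y), 24 mm high, walls and floor 5 mm thick; it does not move. Origin at the centre of its underside, z up. The cap belongs on its floor; the half towards -x is free.
- vial: Small amber vial, 24 mm across and 45 mm high, standing in the tray in its half towards +x. Origin at the centre of its underside. Leave alone.
- flask_a: Glass volumetric flask, 64 mm across, 155 mm high, white stopper. Origin at the centre of its underside. Leave alone.
- flask_b: Glass volumetric flask, 72 mm across, 170 mm high, white stopper. Origin at the centre of its underside. Leave alone.
- flask_c: Glass volumetric flask, 64 mm across, 150 mm high, white stopper. Origin at the centre of its underside. Leave alone.
- wash_bottle: Translucent wash bottle with blue top and spout, 72 mm across, 200 mm high. Origin at the centre of its underside. Leave alone.
- amber_bottle: Amber bottle, 70 mm across, 150 mm high, black cap. Origin at the centre of its underside. Leave alone.
- petri_dish: Glass petri dish, 63 mm across, 13 mm high, between jug and tray. Origin at the centre of its underside. Leave alone.
Not all that is in view belongs to the job. Of the things that look like the cap, the largest one is meant.

How it is judged:
On the way, in this order (a step that is already met when the one before it is completed fails the run):
1. the cap is turned more than 31 degrees from its starting direction while pushed down at least 2.5 mm on the jug (angle between the x axis of cap and the x axis of jug, either way round above 0.55 rad and z of cap in the frame of jug_seat below -0.0025 m and horizontal distance between cap and jug_seat below 0.006 m), for 0.1 s.
2. the cap is lifted clear: its rim more than 25 mm above the seat (z of cap in the frame of jug_seat above 0.025 m), for 0.1 s.
At the end, for the whole second after the job is handed in: The cap lies flat and upright (within 6 degrees) on the floor of the tray, wholly within its walls, released and at rest (x of cap in the frame of tray between -0.085 and 0.085 m and y of cap in the frame of tray between -0.055 and 0.055 m and z of cap in the frame of tray between 0.002 and 0.009 m and angle between cap's own z axis and vertical below 0.1 rad and linear speed of cap below 0.02 m/s and contact force between the fingers and cap below 0.1 N); the robot touches nothing.
It fails at once if more than 70 N of contact force between the cap and the jug (contact force between cap and jug above 70 N).
It fails at once if the cap is pressed into the tray with more than 45 N (contact force between cap and tray above 45 N).
It fails at once if the cap is dropped (away from the jug it moves faster than 0.5 m/s while not held) (horizontal distance between cap and jug_seat above 0.06 m and linear speed of cap above 0.5 m/s and contact force between the fingers and cap below 0.1 N).
It fails at once if a bystander is shifted more than 20 mm or tipped more than 29 degrees (distance of any of vial, flask_a, flask_b, flask_c, wash_bottle, amber_bottle, petri_dish from where it was at the start of the episode above 0.02 m or angle between any of vial, flask_a, flask_b, flask_c, wash_bottle, amber_bottle, petri_dish's own z axis and vertical above 0.5 rad).
It also fails if it takes over 72 s, if anything falls off the work surface, if the arm or the gripper's body presses on something with over 40 N, if the wrist force passes 120 N, or if a joint passes its speed limit or range.

## Robot

A 6-joint arm with a two-finger parallel gripper is mounted at the origin on the work surface. World frame = base frame: x ahead of the robot, y to its left, z up, the work surface at z = 0. Lengths are in m, angles in rad, forces in N, time in s.
With the tool pointing down it reaches from about 0.375 to 0.9 m from the base axis. Payload 3.1 kg.
Tool frame: the origin (TCP) lies midway between the tips of the shut fingers; the grasp point (between the pads) lies 19 mm behind it; x points along the fingers, z is the direction in which the jaws open and shut, and the axes are right-handed (so a half turn about x gives the same grasp; the last joint's range is limited). The gripper opens to 85 mm and grips with 20 to 120 N. Pads are 22 mm wide; open, the fingers measure 114 mm over their backs; the gripper's body (76 mm by 85 mm) begins 54 mm behind the grasp point. The pads swing forward as they close: fully open they stand 13 mm farther back than shut.
Start: joints at [1.014, 0.527, 1.433, -0, 1.181, -0.178], TCP at [0.231, 0.581, 0.231] pointing down, gripper open.
Joint ranges: [-3.08, 3.08], [-0.75, 2.2], [0.22, 2.44], [-1.43, 4.57], [0, 2.65], [-2.85, 2.85]. Speed limits (rad/s): [2.79, 2.79, 3.14, 3.14, 3.14, 3.14].

## Interface

Orientations are given as a unit quaternion [x, y, z, w].
In Python, from station import status, snapshot, camera_params, ticket gives the robot as it stands.
- The arm moves only by the tool arm_command, never from a script. Its argument "series" is a list that holds one entry, the list of rows, each a list of 4 numbers: the shift along the tool's x, y, z in mm, then the turn about the tool's x in rad. A call has 1 to 10 rows; each row shifts and turns the commanded pose from where the row before left it, along the tool's axes as they then stand; what a row does not reach is not made up. A row lasts 1/10 s, in which the tool goes at most 50 mm and 8.59 degrees, less where a joint would pass 70% of its speed; a pose out of reach is approached as far as the arm can. A call is refused whole if a number of a shift passes 50 or a number of a turn 0.15, either way. A call with a gripper value outside its range is refused whole. "jaw" is the opening in per cent of the stroke, from 0 (shut) to 100 (fully open), set as the call begins (left out, the last holds). The fingers move at their own pace and stop on an object; "force" is the grip in N (left out, the last holds). Time passes only in rows, so rows that do not move let the fingers close. It gives the time, the measured TCP pose, the force and the opening at its end, in the units of the state.
- status.sense(): the state, without advancing time (a new reading comes with each control period).
- snapshot(name): name is "side" or "top"; returns the picture (420x560x3 uint8, red, green, blue); there is no depth.
- camera_params(name): a dict with "fovy" (degrees; the focal length in pixels is half the picture's height over the tangent of half this angle, whatever the lens; pixels are square), "cx", "cy" (the principal point, pixels), "k1" (the pictures are not rectified: a ray, as slopes to the right and down, at radius r is drawn at 1 + k1 r^2 times it, then the intrinsics apply), "extrinsics" (4x4, takes a point from camera to world coordinates). Camera axes: x right, y down, z forward; pixel columns grow to the right and rows downward; lengths in m; the calibration is good to about 2 mm. A picture is of the moment at which its call begins. camera_params takes no time and is no camera call.
- ticket.sign_off(): hands the job in, once; it reports no verdict.
The state is a dict: "t": time; "q": joint angles; "qd": joint speeds; "tau": joint torques, N m; "tcp_pos": TCP position; "tool_rot": TCP orientation; "force": force on the tool from outside, world axes, zero at the start; "ft_torque": the same for the moment, N m; "finger_gap": opening from 0.0 (shut) to 1.0 (fully open).
Only numpy, scipy, OpenCV 4.12 (cv2) and the standard library are available. Lean on these libraries where they do the work, as an engineer would, in place of code of your own. Each camera call takes 0.05 s, during which the arm holds its last target. There are 200 camera calls.

## Working session

There is one attempt and no reset: what is moved stays moved. The work goes in short steps, Python scripts to look and compute and a tool call to move; the robot and the scene stay as the last step left them, time stands still between calls to the robot, and variables do not carry over. Pictures are saved under pics/ and viewed, about 8 in all and at most 12, crops included, and the job is handed in when it is done.

Besides the shell and the picture viewer there is one more tool, called after ">>>" in YAML: its name, and indented under it one key for each argument. arm_command: Moves the arm, as the interface text tells. Its arguments: {"type":"object","properties":{"series":{"type":"array"},"jaw":{"type":"number"},"force":{"type":"number"}},"required":["series"]}

```bash
mkdir -p pics; ls; python3 - <<'E'
from station import status, snapshot, camera_params
import cv2,numpy as np
for n in("top","side"):
    cv2.imwrite(f"pics/{n}0.png",snapshot(n)[:,:,::-1]); p=camera_params(n); print(n,p["fovy"],p["cx"],p["cy"],p["k1"],np.round(p["extrinsics"],4).tolist())
s=status.sense(); print(s)
E
```

```text
pics
top 55.10860865793383 275.6444621460287 206.7277535255044 -0.09095162681510836 [[-0.0284, -0.9825, 0.1841, 0.4029], [-0.9995, 0.0297, 0.0047, -0.0166], [-0.0101, -0.1839, -0.9829, 1.1435], [0.0, 0.0, 0.0, 1.0]]
side 46.844881697663205 282.98001061239006 212.5178320659834 -9.706521022547436e-05 [[0.9738, -0.1313, 0.1854, 0.3952], [-0.2266, -0.6218, 0.7497, -0.8745], [0.0169, -0.7721, -0.6353, 0.8743], [0.0, 0.0, 0.0, 1.0]]
{'t': 0.1, 'q': array([ 1.01451533e+00,  5.28420119e-01,  1.43373385e+00,  4.04434321e-05,
        1.18141653e+00, -1.78508304e-01]), 'qd': array([-7.72439762e-04, -1.94209996e-03, -4.60311096e-05, -3.52992738e-04,
       -2.21139863e-04, -8.26910884e-04]), 'tau': array([ 2.90632997e-04, -4.43303919e+01, -1.78585660e+01, -2.43579852e-04,
        3.90872636e-03,  7.53085061e-06]), 'tcp_pos': array([0.23016324, 0.58040356, 0.23041548]), 'tool_rot': array([-0.39749147,  0.58563676,  0.39694792,  0.58434789]), 'force': array([-0.43971886, -0.88735294, -0.87381216]), 'ft_torque': array([ 0.01245323,  0.04421801, -0.05334148]), 'finger_gap': 1.001838009636833}
```

View pics/top0.png

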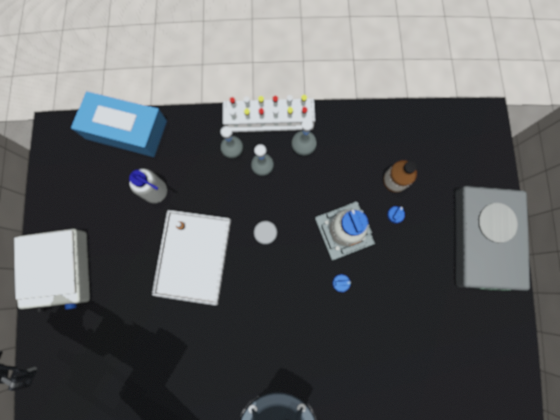

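View pics/side0.png

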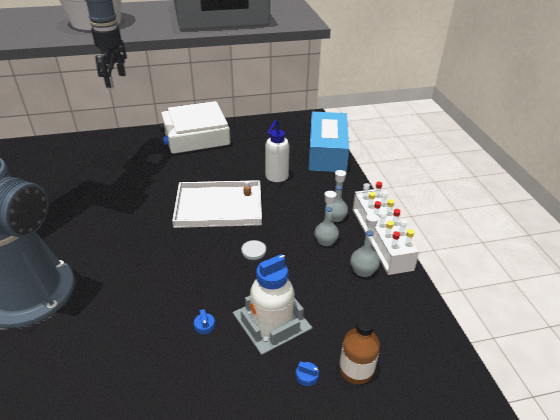

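Candidates for the cap: the blue cap on the jug, top (355,222) / side (272,270). The loose small blue caps are at top (342,283) and (397,214), side (204,323) and (308,374). The one on the jug is the largest and the right one, and I'll check it in a close crop. The tray is at top (192,257), with its vial at (181,225).

```bash
cat > h.py <<'E'
import numpy as np,cv2
from station import status, snapshot, camera_params
def KD(n):
    p=camera_params(n); f=210/np.tan(np.radians(p["fovy"])/2)
    return np.array([[f,0,p["cx"]],[0,f,p["cy"]],[0,0,1]]),np.array([p["k1"],0,0,0,0.]),np.array(p["extrinsics"])
def proj(n,P):
    K,D,E=KD(n); R=E[:3,:3].T
    return cv2.projectPoints(np.atleast_2d(np.asarray(P,float)),cv2.Rodrigues(R)[0],-R@E[:3,3],K,D)[0][:,0]
def ray(n,uv,z):
    K,D,E=KD(n); u=cv2.undistortPoints(np.array(uv,float).reshape(-1,1,2),K,D)[:,0]
    d=np.c_[u,np.ones(len(u))]@E[:3,:3].T; o=E[:3,3]
    return o+d*((z-o[2])/d[:,2])[:,None]
E
python3 - <<'E'
from h import *
a=cv2.imread("pics/top0.png");b=cv2.imread("pics/side0.png")
print("cap", ray("top",[[355,222]],.175)); print("tray",ray("top",[[168,211],[231,215],[219,304],[153,297]],.024))
print("ret",ray("top",[[316,217],[359,203],[375,243],[331,259]],.042))
A=cv2.resize(a[190:270,300:400],(800,640),interpolation=cv2.INTER_CUBIC)[:600]
B=cv2.resize(b[250:350,225:325],(600,600),interpolation=cv2.INTER_CUBIC)
C=cv2.resize(np.hstack([cv2.resize(A,(400,300)),cv2.resize(B,(300,300))]),(700,300))
cv2.imwrite("pics/c1.png",A);cv2.imwrite("pics/c2.png",B)
E
```

```text
cap [[ 0.54064373 -0.20408013  0.175     ]]
tray [[0.60949601 0.29585836 0.024     ]
 [0.59264352 0.11550592 0.024     ]
 [0.34719893 0.15098571 0.024     ]
 [0.36948383 0.33425614 0.024     ]]
ret [[ 0.57689381 -0.12232096  0.042     ]
 [ 0.61277231 -0.24449684  0.042     ]
 [ 0.49957096 -0.28146959  0.042     ]
 [ 0.45989101 -0.15794431  0.042     ]]
```

View pics/c1.png

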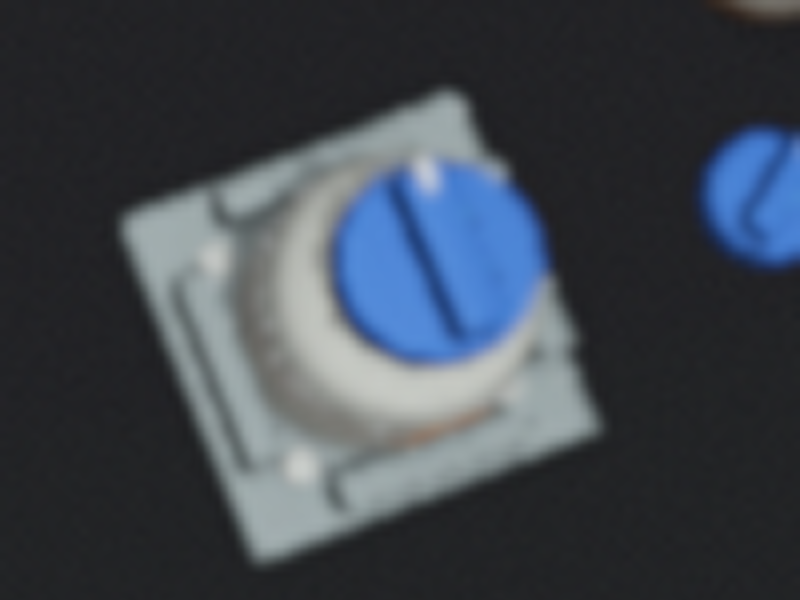

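View pics/c2.png

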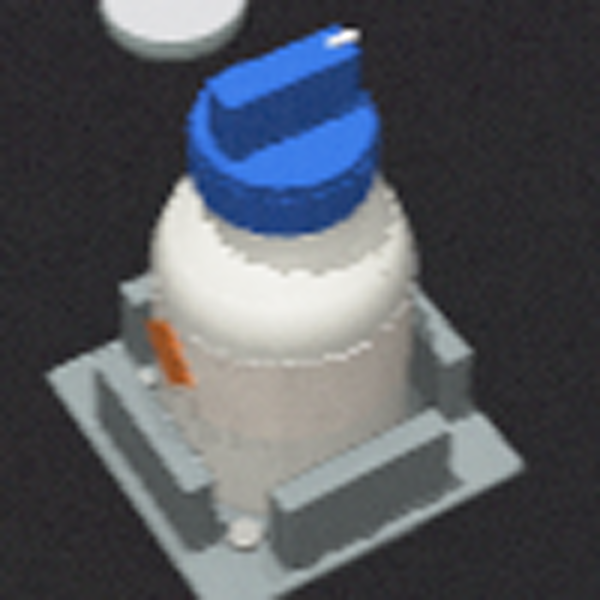

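The crop confirms the choice. The large blue cap sits on the white jug over the grey retainer, its bar runs towards the upper left of the top view, and the white mark is at top (353,211) / side (282,256). Next I'll fit its pose.

```bash
cat >> h.py <<'E'
from scipy.optimize import minimize
from scipy.spatial.transform import Rotation as Rn
def capfit(imgs,x0,z,free=1):
    M={}
    for n,im in imgs.items():
        h=cv2.cvtColor(im,cv2.COLOR_RGB2HSV); m=((h[...,0]>100)&(h[...,0]<125)&(h[...,1]>120)).astype(np.uint8)
        u=proj(n,[x0[0],x0[1],z+.025])[0].astype(int); k=np.zeros_like(m); cv2.circle(k,tuple(map(int,u)),24,1,-1); m=m*k
        c,_=cv2.findContours(cv2.morphologyEx(m,cv2.MORPH_CLOSE,np.ones((3,3))),0,1); c=max(c,key=cv2.contourArea); m[:]=0; cv2.drawContours(m,[c],-1,1,-1); M[n]=m
    t=np.linspace(0,2*np.pi,60); S=8
    cyl=np.vstack([np.c_[.0315*np.cos(t),.0315*np.sin(t),0*t+zz] for zz in(0,.024)])
    bar=np.array([[a*.026,b*.008,c] for a in(-1,1) for b in(-1,1) for c in(.024,.05)])
    def cost(p):
        R=Rn.from_euler('z',p[2]).as_matrix(); s=0
        for n,m in M.items():
            u0=proj(n,[x0[0],x0[1],z+.025])[0].astype(int)-32
            I=np.zeros((64*S,64*S),np.uint8)
            for G in(cyl,bar):
                uv=(proj(n,G@R.T+[p[0],p[1],z])-u0+.5)*S
                cv2.fillConvexPoly(I,cv2.convexHull(np.round(uv).astype(np.int32)),255)
            I=cv2.resize(I,(64,64),interpolation=cv2.INTER_AREA)/255.
            s+=np.abs(I-m[u0[1]:u0[1]+64,u0[0]:u0[0]+64]).sum()
        return s
    best=min((minimize(cost,[x0[0],x0[1],y],method='Nelder-Mead',options=dict(initial_simplex=[[x0[0],x0[1],y],[x0[0]+.006,x0[1],y],[x0[0],x0[1]+.006,y],[x0[0],x0[1],y+.15]])) for y in(x0[2]-.15,x0[2]+.1)),key=lambda r:r.fun)
    return best.x,best.fun,{n:int(m.sum()) for n,m in M.items()}
E
python3 - <<'E'
from h import *
I={n:cv2.imread(f"pics/{n}0.png")[:,:,::-1].copy() for n in("top","side")}
for k in(("top","side"),("top",),("side",)): print(k,capfit({n:I[n] for n in k},[.54,-.204,.36],.14))
q=np.array([[207,78],[225,108],[358,60],[335,28],[343,38]])/6+[225,250]-.4
c=ray("side",q,.19);print(c.round(4));d=c[2]-c[1],c[3]-c[0];print([np.arctan2(e[1],e[0]) for e in d],c[:4].mean(0))
e=ray("top",np.array([[395,185],[460,335]])/8+[300,190]-.4,.19);d=e[0]-e[1];print("topbar",np.arctan2(d[1],d[0]),ray("top",np.array([[425,172]])/8+[300,190],.19))
s=status.sense();print(Rn.from_quat(s["tool_rot"]).as_matrix().round(4))
tr=ray("side",[[178,183],[261,182],[261,221],[174,223]],.024);print("tray side",tr.round(3).tolist(),tr.mean(0))
print("dish",ray("top",[[265,233]],.01),ray("side",[[254,250]],.01),"vial",ray("side",[[247,194]],.01))
print("wash",ray("top",[[157,192]],.0),ray("side",[[277,175]],.0))
for n,a,b in(("flA",(231,148),(326,240)),("B",(262,164),(365,268)),("C",(304,142),(338,213))): print(n,ray("top",[a],.03),ray("side",[b],.03))
E
```

```text
('top', 'side') (array([ 0.54027666, -0.20631453,  0.35546239]), np.float64(147.14901960784314), {'top': 497, 'side': 857})
('top',) (array([ 0.54426811, -0.20735143,  0.31836532]), np.float64(66.76862745098039), {'top': 497})
('side',) (array([ 0.53971374, -0.20626136,  0.34658639]), np.float64(48.24313725490197), {'side': 857})
[[ 0.5137 -0.2086  0.19  ]
 [ 0.5168 -0.2232  0.19  ]
 [ 0.5641 -0.2109  0.19  ]
 [ 0.56   -0.1946  0.19  ]
 [ 0.5616 -0.1998  0.19  ]]
[np.float64(0.25427088306691237), np.float64(0.29324838296898065)] [ 0.53865524 -0.20931793  0.19      ]
topbar 0.34904672299236583 [[ 0.56416546 -0.19826962  0.19      ]]
[[-1.100e-03 -9.295e-01  3.689e-01]
 [-1.700e-03  3.689e-01  9.295e-01]
 [-1.000e+00  4.000e-04 -1.900e-03]]
tray side [[0.37, 0.327, 0.024], [0.612, 0.282, 0.024], [0.577, 0.106, 0.024], [0.348, 0.146, 0.024]] [0.47679638 0.21552691 0.024     ]
dish [[0.54044488 0.02108801 0.01      ]] [[0.54062214 0.01366052 0.01      ]] vial [[0.56350597 0.25075036 0.01      ]]
wash [[0.67175112 0.33671995 0.        ]] [[0.674054   0.34138154 0.        ]]
flA [[0.78898448 0.11348291 0.03      ]] [[ 0.72474466 -0.0092476   0.03      ]]
B [[0.73764142 0.02438514 0.03      ]] [[ 0.78786738 -0.12458435  0.03      ]]
C [[ 0.80043131 -0.09917014  0.03      ]] [[0.7891468  0.08864685 0.03      ]]
```

Fitted cap: (0.540, -0.206), bar yaw about 0.32 rad. The tray centre is about (0.479, 0.220) with yaw about -0.15, and its free half is around (0.43, 0.227). The tool should go to z-axis yaw -1.25 so the anticlockwise turn stays within joint 6's range.

```bash
cat >> h.py <<'E'
def rows(target,yaw,n,nd=1):
    """rows (tool axes, mm, rad) from the measured pose to a tool-down target with tool-z yaw"""
    s=status.sense(); R=Rn.from_quat(s["tool_rot"]).as_matrix(); y=np.arctan2(R[1,2],R[0,2]); p=s["tcp_pos"]
    da=-((yaw-y+np.pi)%(2*np.pi)-np.pi) if abs(yaw-y)<np.pi else -(yaw-y)
    step=(np.array(target)-p)/n*1000; out=[]
    for i in range(n):
        a=y-da/n*i; z=np.array([np.cos(a),np.sin(a),0]); x=np.array([0,0,-1.]); yy=np.cross(z,x)
        out.append([float(round(v,nd)) for v in(step@x,step@yy,step@z)]+[float(round(da/n,3))])
    for i in range(0,n,10): print(out[i:i+10])
def st(bar=None):
    s=status.sense(); R=Rn.from_quat(s["tool_rot"]).as_matrix(); print(round(s["t"],2),s["tcp_pos"].round(4),"yaw",round(np.arctan2(R[1,2],R[0,2]),3),"F",s["force"].round(1),"M",s["ft_torque"].round(2),"gap",round(s["finger_gap"],3))
E
python3 -c "
from h import *
rows([.540,-.206,.26],-1.25,20,0)"
```

```text
[[-1.0, -29.0, -31.0, 0.122], [-1.0, -32.0, -27.0, 0.122], [-1.0, -36.0, -23.0, 0.122], [-1.0, -38.0, -18.0, 0.122], [-1.0, -40.0, -14.0, 0.122], [-1.0, -41.0, -9.0, 0.122], [-1.0, -42.0, -4.0, 0.122], [-1.0, -42.0, 2.0, 0.122], [-1.0, -42.0, 7.0, 0.122], [-1.0, -41.0, 12.0, 0.122]]
[[-1.0, -39.0, 17.0, 0.122], [-1.0, -37.0, 21.0, 0.122], [-1.0, -34.0, 26.0, 0.122], [-1.0, -30.0, 29.0, 0.122], [-1.0, -27.0, 33.0, 0.122], [-1.0, -22.0, 36.0, 0.122], [-1.0, -18.0, 38.0, 0.122], [-1.0, -13.0, 40.0, 0.122], [-1.0, -8.0, 42.0, 0.122], [-1.0, -3.0, 42.0, 0.122]]
```

>>> arm_command:
  series:
    - [[-1,-29,-31,0.122],[-1,-32,-27,0.122],[-1,-36,-23,0.122],[-1,-38,-18,0.122],[-1,-40,-14,0.122],[-1,-41,-9,0.122],[-1,-42,-4,0.122],[-1,-42,2,0.122],[-1,-42,7,0.122],[-1,-41,12,0.122]]
  jaw: 100
  force: 60

```text
t: 1.1
tcp_pos: [0.3859, 0.1859, 0.2412]
tool_rot: [0.011, 0.707, -0.011, 0.707]
force: [0.9, 0.6, 0.2]
finger_gap: 1.0
```

>>> arm_command:
  series:
    - [[-1,-39,17,0.122],[-1,-37,21,0.122],[-1,-34,26,0.122],[-1,-30,29,0.122],[-1,-27,33,0.122],[-1,-22,36,0.122],[-1,-18,38,0.122],[-1,-13,40,0.122],[-1,-8,42,0.122],[-1,-3,42,0.122]]

```text
t: 2.1
tcp_pos: [0.5415, -0.2079, 0.2509]
tool_rot: [0.414, 0.573, -0.414, 0.573]
force: [0.5, 0.3, 0.9]
finger_gap: 0.997
```

>>> arm_command:
  series:
    - [[0,0,0,0],[0,0,0,0],[0,0,0,0]]

```text
t: 2.4
tcp_pos: [0.5404, -0.205, 0.2507]
tool_rot: [0.413, 0.575, -0.413, 0.573]
force: [0.0, -0.2, -0.9]
finger_gap: 1.005
```

```bash
python3 -c "
from h import *
st(); rows([.540,-.206,.20],-1.25,3,1)
a=snapshot('side')[200:350,200:350]; cv2.imwrite('pics/hov.png',cv2.resize(a,(600,600))[:,:,::-1])"
```

```text
2.4 [ 0.5404 -0.205   0.2507] yaw -1.246 F [ 0.  -0.2 -0.9] M [-0.09 -0.04 -0.03] gap 1.005
[[16.9, -0.2, 0.3, 0.001], [16.9, -0.2, 0.3, 0.001], [16.9, -0.2, 0.3, 0.001]]
```

View pics/hov.png

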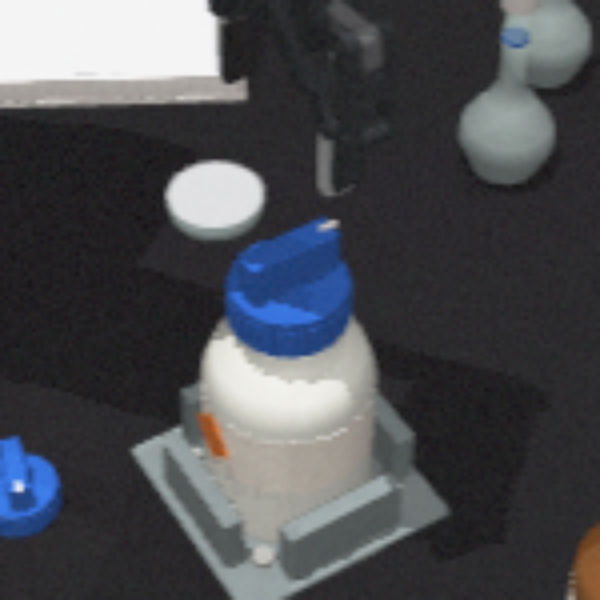

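The hover picture shows the cap and bar at crop (285,270) and one fingertip at crop (335,190), above the bar's mark end. I'll check that against the projected finger positions before going down.

```bash
python3 -c "
from h import *
P=np.array([[.5404+s*.0425*.316,-.205-s*.0425*.95,.264] for s in(1,-1)]+[[.5404,-.205,.2507],[.5405,-.206,.19],[.565,-.198,.19]])
print((proj('side',P)-200)*4)
a=snapshot('top')[150:290,290:430]; cv2.imwrite('pics/hovt.png',cv2.resize(a,(600,600))[:,:,::-1])
print((proj('top',P)-[290,150])*600/140)"
```

```text
[[335.41089017 179.28870128]
 [243.92398531  75.83848779]
 [288.20967059 146.82897401]
 [288.51876574 238.63824566]
 [332.90591082 220.27884827]]
[[387.09387811 255.88690848]
 [235.84173425 311.84577437]
 [306.75109262 287.82858796]
 [286.90701191 304.78772583]
 [269.96538919 262.12394625]]
```

View pics/hovt.png

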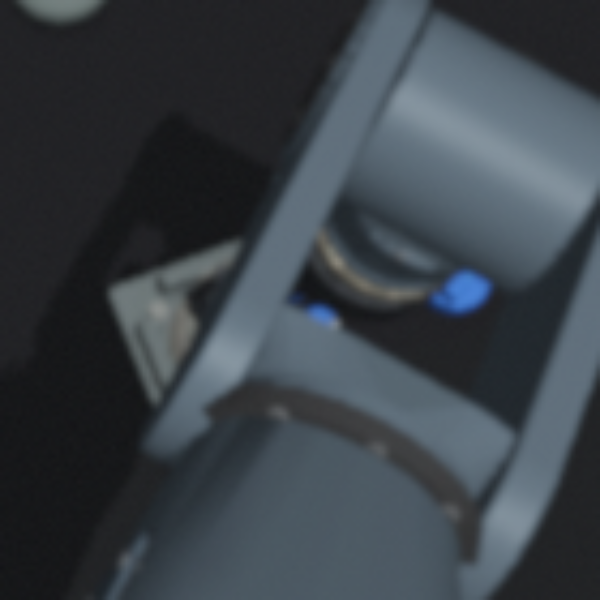

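The fingertips match the prediction: side fingertip seen at crop (335,185) against a predicted (335,179). In the top view the arm hides the cap. Going down.

>>> arm_command:
  series:
    - [[10,-0.3,1,0],[10,-0.3,1,0],[12,0,0,0],[12,0,0,0],[12,0,0,0],[12,0,0,0],[6,0,0,0],[6,0,0,0],[0,0,0,0],[0,0,0,0]]

```text
t: 3.5
tcp_pos: [0.5417, -0.2085, 0.1715]
tool_rot: [0.413, 0.574, -0.413, 0.574]
force: [0.3, 0.3, 0.4]
finger_gap: 1.002
```

```bash
python3 -c "
from h import *
st()"
```

```text
3.5 [ 0.5417 -0.2085  0.1715] yaw -1.247 F [0.3 0.3 0.4] M [ 0.03 -0.04 -0.04] gap 1.002
```

Close with a modest grip and watch the side force.

>>> arm_command:
  series:
    - [[0,0,0,0],[0,0,0,0],[0,0,0,0],[0,0,0,0],[0,0,0,0],[0,0,0,0],[0,0,0,0],[0,0,0,0]]
  jaw: 0
  force: 40

```text
t: 4.3
tcp_pos: [0.5415, -0.208, 0.1716]
tool_rot: [0.413, 0.574, -0.413, 0.574]
force: [0.4, 1.8, 4.2]
finger_gap: 0.177
```

```bash
python3 -c "
from h import *
st()
a=snapshot('side')[215:335,210:330]; cv2.imwrite('pics/grip.png',cv2.resize(a,(600,600))[:,:,::-1])"
```

```text
4.3 [ 0.5415 -0.208   0.1716] yaw -1.247 F [0.4 1.8 4.2] M [ 0.47  0.16 -0.06] gap 0.177
```

View pics/grip.png

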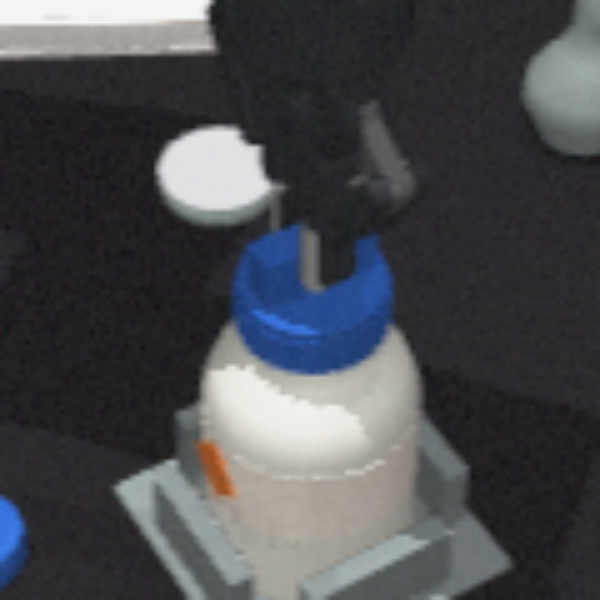

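The fingers hold the bar at its middle (crop (325,265)) and the gap of about 15 mm matches the 16 mm bar. Now I'll tighten and press a little at a time.

>>> arm_command:
  series:
    - [[0,0,0,0],[0,0,0,0],[0.5,0,0,0],[0.5,0,0,0],[0.5,0,0,0],[0.5,0,0,0],[0,0,0,0],[0,0,0,0]]
  force: 90

```text
t: 5.15
tcp_pos: [0.5415, -0.208, 0.1706]
tool_rot: [0.413, 0.574, -0.413, 0.574]
force: [-1.2, 4.2, 10.6]
finger_gap: 0.163
```

```bash
python3 -c "
from h import *
st()"
```

```text
5.15 [ 0.5415 -0.208   0.1706] yaw -1.247 F [-1.2  4.2 10.6] M [ 0.68  0.37 -0.03] gap 0.163
```

>>> arm_command:
  series:
    - [[0.5,0,0,0],[0.5,0,0,0],[0.5,0,0,0],[0.5,0,0,0],[0.5,0,0,0],[0,0,0,0],[0,0,0,0]]

```text
t: 5.85
tcp_pos: [0.5415, -0.208, 0.1687]
tool_rot: [0.413, 0.574, -0.413, 0.574]
force: [-2.7, 3.8, 13.8]
finger_gap: 0.163
```

```bash
python3 -c "
from h import *
st()"
```

```text
5.85 [ 0.5415 -0.208   0.1687] yaw -1.247 F [-2.7  3.8 13.8] M [ 0.76  0.52 -0.01] gap 0.163
```

>>> arm_command:
  series:
    - [[0.5,0,0,0],[0.5,0,0,0],[0.5,0,0,0],[0.3,0,0,0],[0,0,0,0],[0,0,0,0]]

```text
t: 6.45
tcp_pos: [0.5415, -0.208, 0.1675]
tool_rot: [0.413, 0.574, -0.413, 0.574]
force: [-4.0, 4.1, 15.7]
finger_gap: 0.162
```

```bash
python3 -c "
from h import *
st()"
```

```text
6.45 [ 0.5415 -0.208   0.1675] yaw -1.247 F [-4.   4.1 15.7] M [ 0.82  0.69 -0.08] gap 0.162
```

>>> arm_command:
  series:
    - [[0.5,0,0,0],[0.5,0,0,0],[0.3,0,0,0],[0,0,0,0],[0,0,0,0]]

```text
t: 6.95
tcp_pos: [0.5415, -0.208, 0.1668]
tool_rot: [0.413, 0.574, -0.413, 0.574]
force: [-4.6, 5.4, 19.5]
finger_gap: 0.16
```

>>> arm_command:
  series:
    - [[0,0,0,-0.03],[0,0,0,-0.03],[0,0,0,0]]

```text
t: 7.25
tcp_pos: [0.5417, -0.208, 0.1668]
tool_rot: [0.395, 0.586, -0.395, 0.587]
force: [-3.9, 5.1, 19.8]
finger_gap: 0.166
```

```bash
python3 -c "
from h import *
st()"
```

```text
7.25 [ 0.5417 -0.208   0.1668] yaw -1.186 F [-3.9  5.1 19.8] M [0.91 0.78 0.02] gap 0.166
```

Moment about the axis is near zero, so the lugs are clear. Turn to about 35° (the stop is at 40° or more), then feel in small steps.

>>> arm_command:
  series:
    - [[0,0,0,-0.07],[0,0,0,-0.07],[0,0,0,-0.07],[0,0,0,0]]

```text
t: 7.65
tcp_pos: [0.5418, -0.208, 0.1667]
tool_rot: [0.331, 0.624, -0.331, 0.625]
force: [-4.1, 4.9, 19.1]
finger_gap: 0.161
```

```bash
python3 -c "
from h import *
st()"
```

```text
7.65 [ 0.5418 -0.208   0.1667] yaw -0.975 F [-4.1  4.9 19.1] M [0.9  0.77 0.09] gap 0.161
```

>>> arm_command:
  series:
    - [[0,0,0,-0.07],[0,0,0,-0.07],[0,0,0,-0.07],[0,0,0,-0.07],[0,0,0,-0.05],[0,0,0,0]]

```text
t: 8.25
tcp_pos: [0.542, -0.2079, 0.1668]
tool_rot: [0.225, 0.67, -0.224, 0.671]
force: [-2.9, 5.5, 19.4]
finger_gap: 0.159
```

```bash
python3 -c "
from h import *
st()"
```

```text
8.25 [ 0.542  -0.2079  0.1668] yaw -0.646 F [-2.9  5.5 19.4] M [0.93 0.64 0.01] gap 0.159
```

Before the stop I'll lower the grip, so the pads can give only a limited moment if I run into it.

>>> arm_command:
  series:
    - [[0,0,0,0],[0,0,0,-0.03],[0,0,0,-0.03],[0,0,0,0]]
  force: 50

```text
t: 8.65
tcp_pos: [0.542, -0.2078, 0.1668]
tool_rot: [0.205, 0.676, -0.204, 0.678]
force: [-2.2, 6.3, 18.8]
finger_gap: 0.16
```

```bash
python3 -c "
from h import *
st()"
```

```text
8.65 [ 0.542  -0.2078  0.1668] yaw -0.587 F [-2.2  6.3 18.8] M [ 0.97  0.65 -0.05] gap 0.16
```

>>> arm_command:
  series:
    - [[0,0,0,-0.03],[0,0,0,-0.03],[0,0,0,0]]

```text
t: 8.95
tcp_pos: [0.542, -0.2075, 0.1668]
tool_rot: [0.185, 0.682, -0.184, 0.683]
force: [-2.7, 5.6, 19.5]
finger_gap: 0.167
```

```bash
python3 -c "
from h import *
st()"
```

```text
8.95 [ 0.542  -0.2075  0.1668] yaw -0.528 F [-2.7  5.6 19.5] M [ 1.12  0.63 -0.24] gap 0.167
```

Moment jumped to -0.24. I'll re-read it at rest and then take one tiny step.

>>> arm_command:
  series:
    - [[0,0,0,0]]

```text
t: 9.05
tcp_pos: [0.542, -0.2075, 0.1668]
tool_rot: [0.185, 0.682, -0.184, 0.683]
force: [-3.8, 6.4, 19.3]
finger_gap: 0.16
```

```bash
python3 -c "
from h import *
st()"
```

```text
9.05 [ 0.542  -0.2075  0.1668] yaw -0.528 F [-3.8  6.4 19.3] M [ 1.15  0.57 -0.29] gap 0.16
```

>>> arm_command:
  series:
    - [[0,0,0,-0.015],[0,0,0,0]]

```text
t: 9.25
tcp_pos: [0.542, -0.2074, 0.1668]
tool_rot: [0.18, 0.683, -0.179, 0.685]
force: [-4.2, 6.4, 20.0]
finger_gap: 0.166
```

```bash
python3 -c "
from h import *
st()"
```

```text
9.25 [ 0.542  -0.2074  0.1668] yaw -0.514 F [-4.2  6.4 20. ] M [ 1.2   0.65 -0.38] gap 0.166
```

The moment rose steadily to -0.38 N m at about 42°, so this is the stop. I'll back off a little so the cap is only lightly against it, then ease up.

>>> arm_command:
  series:
    - [[0,0,0,0.03],[0,0,0,0],[-1,0,0,0],[-1,0,0,0],[-1,0,0,0],[-1,0,0,0],[-1,0,0,0],[-1,0,0,0],[0,0,0,0]]

```text
t: 10.15
tcp_pos: [0.542, -0.2074, 0.1707]
tool_rot: [0.19, 0.681, -0.189, 0.682]
force: [-0.7, 4.8, 8.3]
finger_gap: 0.161
```

```bash
python3 -c "
from h import *
st()"
```

```text
10.15 [ 0.542  -0.2074  0.1707] yaw -0.543 F [-0.7  4.8  8.3] M [ 0.89  0.12 -0.1 ] gap 0.161
```

>>> arm_command:
  series:
    - [[-1,0,0,0],[-1,0,0,0],[-1,0,0,0],[0,0,0,0]]

```text
t: 10.55
tcp_pos: [0.5409, -0.2077, 0.1721]
tool_rot: [0.19, 0.682, -0.189, 0.681]
force: [0.7, 4.0, 0.1]
finger_gap: 0.169
```

```bash
python3 -c "
from h import *
st()"
```

```text
10.55 [ 0.5409 -0.2077  0.1721] yaw -0.542 F [0.7 4.  0.1] M [ 0.9  -0.05 -0.1 ] gap 0.169
```

>>> arm_command:
  series:
    - [[-1,0,0,0],[-1,0,0,0],[0,0,0,0]]

```text
t: 10.85
tcp_pos: [0.5405, -0.2077, 0.174]
tool_rot: [0.19, 0.682, -0.189, 0.68]
force: [-0.7, 4.5, -3.1]
finger_gap: 0.16
```

```bash
python3 -c "
from h import *
st()"
```

```text
10.85 [ 0.5405 -0.2077  0.174 ] yaw -0.542 F [-0.7  4.5 -3.1] M [ 0.93  0.14 -0.07] gap 0.16
```

>>> arm_command:
  series:
    - [[-1,0,0,0],[-1,0,0,0],[-1,0,0,0],[0,0,0,0]]

```text
t: 11.25
tcp_pos: [0.5408, -0.2079, 0.1777]
tool_rot: [0.189, 0.682, -0.189, 0.681]
force: [-1.5, 5.8, -2.6]
finger_gap: 0.162
```

```bash
python3 -c "
from h import *
st()"
```

```text
11.25 [ 0.5408 -0.2079  0.1777] yaw -0.542 F [-1.5  5.8 -2.6] M [ 1.06  0.29 -0.05] gap 0.162
```

Pull stays about 3 N, so it's free. I'll relieve the side force and keep lifting.

>>> arm_command:
  series:
    - [[-2,0.4,-0.2,0],[-2,0.3,-0.2,0],[-2,0,0,0],[-3,0,0,0],[-3,0,0,0],[-4,0,0,0],[-4,0,0,0],[-5,0,0,0],[-5,0,0,0],[0,0,0,0]]
  force: 60

```text
t: 12.25
tcp_pos: [0.542, -0.2079, 0.2087]
tool_rot: [0.189, 0.681, -0.189, 0.682]
force: [-0.4, 0.1, -0.9]
finger_gap: 0.163
```

```bash
python3 -c "
from h import *
st()
a=snapshot('side')[190:340,200:350]; cv2.imwrite('pics/lift.png',cv2.resize(a,(600,600))[:,:,::-1])"
```

```text
12.25 [ 0.542  -0.2079  0.2087] yaw -0.542 F [-0.4  0.1 -0.9] M [ 0.03 -0.02 -0.01] gap 0.163
```

View pics/lift.png

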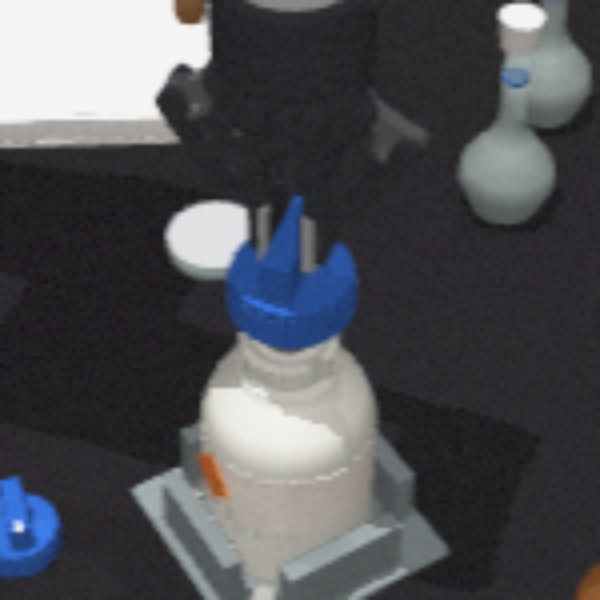

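The cap is off: it's at crop (290,290) with the bare neck showing below it. Now to the tray.

```bash
python3 -c "
from h import *
rows([.430,.226,.22],-.542,14,1)"
```

```text
[[-0.8, 22.4, -22.8, 0.0], [-0.8, 22.4, -22.8, 0.0], [-0.8, 22.4, -22.8, 0.0], [-0.8, 22.4, -22.8, 0.0], [-0.8, 22.4, -22.8, 0.0], [-0.8, 22.4, -22.8, 0.0], [-0.8, 22.4, -22.8, 0.0], [-0.8, 22.4, -22.8, 0.0], [-0.8, 22.4, -22.8, 0.0], [-0.8, 22.4, -22.8, 0.0]]
[[-0.8, 22.4, -22.8, 0.0], [-0.8, 22.4, -22.8, 0.0], [-0.8, 22.4, -22.8, 0.0], [-0.8, 22.4, -22.8, 0.0]]
```

>>> arm_command:
  series:
    - [[-10,0,0,0],[-5,10,-10,0],[0,22,-23,0],[0,22,-23,0],[0,22,-23,0],[0,22,-23,0],[0,22,-23,0],[0,22,-23,0],[0,22,-23,0],[0,22,-23,0]]

```text
t: 13.3
tcp_pos: [0.4702, 0.0538, 0.2232]
tool_rot: [0.189, 0.681, -0.189, 0.681]
force: [-1.0, -0.4, -0.9]
finger_gap: 0.162
```

>>> arm_command:
  series:
    - [[0,22,-23,0],[0,22,-23,0],[0,22,-23,0],[0,22,-23,0],[0,22,-23,0],[0,10,-10,0],[0,0,0,0],[0,0,0,0]]

```text
t: 14.1
tcp_pos: [0.4256, 0.2193, 0.223]
tool_rot: [0.189, 0.681, -0.189, 0.682]
force: [-0.3, -0.7, -1.1]
finger_gap: 0.162
```

```bash
python3 -c "
from h import *
st(); rows([.430,.226,.06],-.542,8,1)
a=snapshot('side')[100:290,130:320]; cv2.imwrite('pics/tr.png',cv2.resize(a,(600,600))[:,:,::-1])"
```

```text
14.1 [0.4256 0.2193 0.223 ] yaw -0.541 F [-0.3 -0.7 -1.1] M [-0.03  0.02  0.03] gap 0.162
[[20.4, 1.0, 0.0, 0.0], [20.4, 1.0, 0.0, 0.0], [20.4, 1.0, 0.0, 0.0], [20.4, 1.0, 0.0, 0.0], [20.4, 1.0, 0.0, 0.0], [20.4, 1.0, 0.0, 0.0], [20.4, 1.0, 0.0, 0.0], [20.4, 1.0, 0.0, 0.0]]
```

View pics/tr.png

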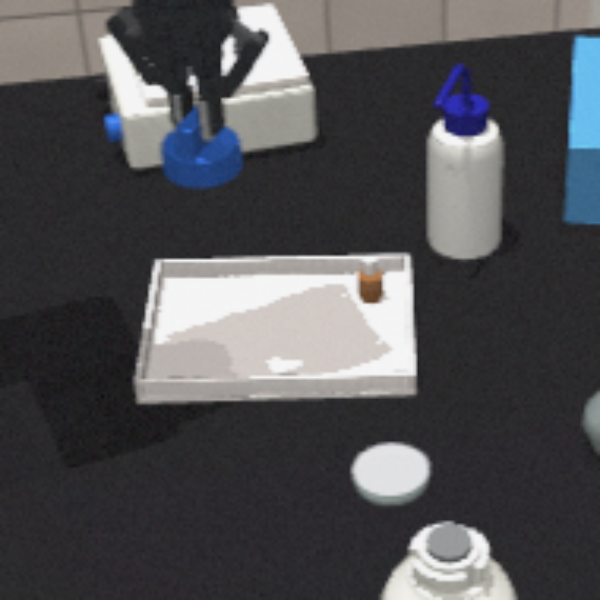

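The cap is held level at crop (202,155), above and behind the tray, with the vial at (370,285). Lowering.

>>> arm_command:
  series:
    - [[20,2,0,0],[25,2,0,0],[25,2,0,0],[25,1,0,0],[25,0,0,0],[20,0,0,0],[15,0,0,0],[13,0,0,0],[8,0,0,0],[0,0,0,0]]

```text
t: 15.15
tcp_pos: [0.4296, 0.2242, 0.0459]
tool_rot: [0.189, 0.682, -0.19, 0.681]
force: [-0.1, -0.4, -1.0]
finger_gap: 0.163
```

>>> arm_command:
  series:
    - [[1,0,0,0],[1,0,0,0],[1,0,0,0],[1,0,0,0],[1,0,0,0],[0,0,0,0]]

```text
t: 15.75
tcp_pos: [0.4296, 0.2252, 0.0417]
tool_rot: [0.189, 0.681, -0.189, 0.681]
force: [-0.6, 0.3, -1.0]
finger_gap: 0.167
```

```bash
python3 -c "
from h import *
st()"
```

```text
15.75 [0.4296 0.2252 0.0417] yaw -0.542 F [-0.6  0.3 -1. ] M [-0.02  0.04 -0.03] gap 0.167
```

>>> arm_command:
  series:
    - [[1,0,0,0],[1,0,0,0],[1,0,0,0],[0.5,0,0,0],[0,0,0,0]]

```text
t: 16.25
tcp_pos: [0.4296, 0.2251, 0.0381]
tool_rot: [0.189, 0.681, -0.189, 0.681]
force: [-0.3, -0.7, -1.5]
finger_gap: 0.165
```

```bash
python3 -c "
from h import *
st()"
```

```text
16.25 [0.4296 0.2251 0.0381] yaw -0.542 F [-0.3 -0.7 -1.5] M [-0.04 -0.   -0.  ] gap 0.165
```

>>> arm_command:
  series:
    - [[0.5,0,0,0],[0.5,0,0,0],[0.5,0,0,0],[0,0,0,0]]

```text
t: 16.65
tcp_pos: [0.4296, 0.2252, 0.0369]
tool_rot: [0.189, 0.681, -0.189, 0.681]
force: [-0.8, 0.7, 0.8]
finger_gap: 0.164
```

```bash
python3 -c "
from h import *
st()"
```

```text
16.65 [0.4296 0.2252 0.0369] yaw -0.542 F [-0.8  0.7  0.8] M [ 0.04  0.07 -0.  ] gap 0.164
```

>>> arm_command:
  series:
    - [[0.4,0,0,0],[0.4,0,0,0],[0,0,0,0]]
  force: 25

```text
t: 16.95
tcp_pos: [0.4297, 0.2253, 0.0367]
tool_rot: [0.189, 0.681, -0.189, 0.682]
force: [-1.6, 1.5, 8.5]
finger_gap: 0.165
```

```bash
python3 -c "
from h import *
st()"
```

```text
16.95 [0.4297 0.2253 0.0367] yaw -0.542 F [-1.6  1.5  8.5] M [-0.03  0.24 -0.02] gap 0.165
```

On the floor. I'll ease off and open partway.

>>> arm_command:
  series:
    - [[-0.5,0,0,0],[0,0,0,0]]

```text
t: 17.15
tcp_pos: [0.4297, 0.2252, 0.0368]
tool_rot: [0.189, 0.681, -0.189, 0.681]
force: [-0.6, 0.2, 6.1]
finger_gap: 0.161
```

>>> arm_command:
  series:
    - [[0,0,0,0],[0,0,0,0],[0,0,0,0],[0,0,0,0],[0,0,0,0]]
  jaw: 50

```text
t: 17.65
tcp_pos: [0.4296, 0.2251, 0.0363]
tool_rot: [0.189, 0.681, -0.189, 0.681]
force: [-0.5, -0.2, -0.1]
finger_gap: 0.505
```

```bash
python3 -c "
from h import *
st()"
```

```text
17.65 [0.4296 0.2251 0.0363] yaw -0.542 F [-0.5 -0.2 -0.1] M [ 0.04 -0.03  0.04] gap 0.505
```

Released. Retract straight up, well clear.

>>> arm_command:
  series:
    - [[-5,0,0,0],[-10,0,0,0],[-20,0,0,0],[-30,0,0,0],[-30,0,0,0],[-30,0,0,0],[-30,0,0,0],[-30,0,0,0],[-15,0,0,0],[0,0,0,0]]

```text
t: 18.65
tcp_pos: [0.431, 0.2256, 0.2395]
tool_rot: [0.19, 0.679, -0.188, 0.683]
force: [1.0, 0.0, 0.2]
finger_gap: 0.504
```

```bash
python3 -c "
from h import *
st()
I=snapshot('side')
print(capfit({'side':I},[.4297,.2251,-.542+1.57],.005))
cv2.imwrite('pics/end.png',cv2.resize(I[60:400,100:440],(600,600))[:,:,::-1])"
```

```text
18.65 [0.431  0.2256 0.2395] yaw -0.542 F [1.  0.  0.2] M [-0.01  0.01 -0.04] gap 0.504
(array([0.42860932, 0.22456734, 1.25045361]), np.float64(56.294117647058826), {'side': 386})
```

View pics/end.png

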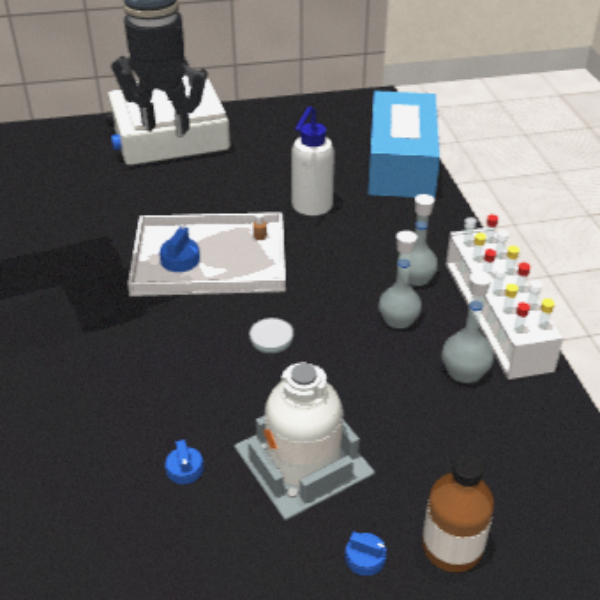

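The cap stands upright in the tray at crop (180,252), about (-0.05, 0) in the tray frame. The vial at (260,230), the flasks, the bottles and the dish look undisturbed. Handing in.

>>> arm_command:
  series:
    - [[0,0,0,0],[0,0,0,0],[0,0,0,0]]

```text
t: 19.0
tcp_pos: [0.429, 0.2249, 0.2353]
tool_rot: [0.189, 0.682, -0.19, 0.68]
force: [1.3, -0.0, 0.2]
finger_gap: 0.499
```

```bash
python3 -c "
from station import ticket
print(ticket.sign_off())"
```

```text
the job is handed in; nothing more can be done
None
```

The jug is open, the cap is standing upright and released in the tray's free half, and the job is handed in at about 19 s. No verdict was reported.

- **Opening:** I gripped the cap's bar and pressed it down about 4.8 mm, until it bottomed at about 19.5 N. Kept down, I turned it anticlockwise to about 42°, where the moment rose to 0.38 N m, so I took that as the stop. I backed off 0.03 rad, and the cap then lifted off with about 3 N of pull.
- **Placing:** It touched the tray floor with at most about 8.5 N measured, and I opened the fingers and withdrew straight up.
- **Last checks:** The final picture shows the cap upright in the tray with the vial, glassware, bottles and dish apparently where they were, judged by eye. The fit puts the cap about (-0.05, 0.005) m from the tray centre. After the retreat the force on the tool was down to about 1 N.
- **Disagreements:** In the final fit the bar's yaw came out as 1.25 rad, against about 1.03 rad from the gripper. That fit used one camera and few pixels, and the yaw is not judged. While I pressed and began lifting there was a side force of up to about 7 N, from slight misalignment. It was gone once the cap cleared the neck.

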